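# Close the stuck stop valve

### The job

The stop valve with the red knob was left fully open and has stuck there. Break the knob loose with a short firm clockwise twist, then turn it on clockwise, feeling for the seat, until the valve is shut: resting snugly on its soft seat but not forced into it. Let go of the knob, and leave the glassware around it where it stands.

Things in the scene. Friction and masses are not known exactly. Their poses are not given: they have to be found in the camera images.
- valve: brass stop valve fixed on an aluminium plate 110 x 130 mm. Origin: centre of the plate's underside, on the knob's axis; z up, y along the pipe. Pipe and hose barbs reach 93 mm to each side along y, 51 mm high; the round bonnet under the knob is 68 mm across, 73 mm high. Its soft seat, inside, stands torque up to 0.4 N m above the running friction; more crushes it. A rise of 0.1 to 0.2 N m shuts it
- knob_grip (a point): centre of the round red ribbed knob (56 mm across, 32 mm high, from 79 to 111 mm above the worktop, white pointer line on its top), on its vertical axis at 95 mm height, mid height of the knob. Grip it across the diameter from above, at any yaw. Inside, the knob carries the closing member (knob_c1) that meets the seat (seat_c0)
- knob (a joint): turn of the knob, rad, growing clockwise from above. 0 = fully open, stuck. The first 0.25 are stiff, 0.7 N m (springs back if let go), then it suddenly gives; past 0.5 it runs free, 0.1 N m friction (either way at rest), and stays. The seat is met unseen anywhere from 1.1 to 2.3; from there torque rises by 1.5 N m per rad. Let go on the seat, it creeps back a little but stays pressed
- weigh_bottle_a: small loose glass weighing bottle, 42 mm across, 58 mm high, in front of the valve; origin at the centre of its underside
- weigh_bottle_b: a second such weighing bottle, behind the valve
- dish: loose petri dish, 60 mm across, 15 mm high, left of the valve; origin at the centre of its underside
Not all that is in view belongs to the job. What is shaped like the valve but green is not meant.

How it is judged:
By the outcome, as a careful person would: the job done as asked, in the order asked, and still so for the second after the job is handed in, with the robot touching nothing.
It also fails if it takes over 58 s, if anything falls off the work surface, if the arm or the gripper's body presses on something with over 40 N, if the wrist force passes 120 N, or if a joint passes its speed limit or range.

### The arm

A 6-joint arm with a two-finger parallel gripper is mounted at the origin on a cart in front of the work surface, level with it; the furniture and walls round the work are solid. World frame = base frame: x ahead of the robot, y to its left, z up, the work surface at z = 0. Lengths are in mm, angles in rad, forces in N, time in s.
With the tool pointing down it reaches from about 225 to 875 mm from the base axis. Payload 3.4 kg.
Tool frame: the origin (TCP) lies on the centre line of the jaws, within the pads' length; the fingertips stand 14 mm ahead of it and the grasp point (between the pads) lies 5 mm behind it; z points along the fingers, y is the line along which they close (so a half turn about z gives the same grasp; the last joint's range is limited). The gripper opens to 85 mm and grips with 20 to 120 N. Pads are 22 mm wide; open, the fingers measure 114 mm over their backs; the gripper's body (76 mm by 85 mm) begins 54 mm behind the grasp point. The pads swing forward as they close: fully open they stand 13 mm farther back than shut.
Start: joints at [-1.352, 0.276, 1.505, -0, 1.361, -0.121], TCP at [191.646, -542.156, 245.328] pointing down, gripper open.
Joint ranges: [-2.89, 2.89], [-0.75, 2.08], [0.22, 2.7], [-1.18, 4.32], [0.11, 2.71], [-2.7, 2.7]. Speed limits (rad/s): [2.57, 2.57, 3.14, 3.14, 3.14, 3.14].

### API

Orientations are given as a rotation vector (axis times angle).
In Python, from plant import env gives the robot as it stands.
- The arm moves only by the tool play_rows, never from a script. Its arguments are lists of equal length, an entry for each row: "rotation": the turn, a rotation vector about the tool's x, y, z each as a share of 90 degrees, from -1 to 1, a list of three; "xyz": the shift along the tool's x, y, z each as a share of 0.5 m, from -1 to 1, a list of three; "jaw": the closure, from 0 (fully open) to 1 (shut). In form: {"rotation": [[ax, ay, az], ...], "xyz": [[dx, dy, dz], ...], "jaw": [jaw, ...]}. A call has 1 to 12 rows; each row is the pose to reach, as a shift and turn from the pose commanded when the call began, along the tool's axes at that moment; what a row does not reach only later rows make up. A row lasts 1/12 s, in which the tool goes at most 41.7 mm and 7.16 degrees, less where a joint would pass 70% of its speed; a pose out of reach is approached as far as the arm can. A call with a number of a shift or a turn outside -1 to 1 is refused whole. A call with a gripper value outside its range is refused whole. The fingers move at their own pace and stop on an object; the grip force is fixed at half the most. Time passes only in rows, so rows that repeat a pose let the fingers close. It gives the time, the measured TCP pose, the force, the opening and the grip force at its end, in the units of the state.
- env.get_obs(): the state, without advancing time (a new reading comes with each control period).
- env.snapshot(name): name is "side" or "top" or "wrist"; returns a dict with "color" (400x640x3 uint8, red, green, blue), "vfov" (degrees; the focal length in pixels is half the picture's height over the tangent of half this angle, whatever the lens; pixels are square), "cx", "cy" (the principal point, pixels), "k1" (the pictures are not rectified: a ray, as slopes to the right and down, at radius r is drawn at 1 + k1 r^2 times it, then the intrinsics apply), "rvec" (rotation vector, rad) and "tvec" (3), from world to camera coordinates, as OpenCV has them. Camera axes: x right, y down, z forward; pixel columns grow to the right and rows downward; lengths in mm; the calibration is good to about 2 mm. A picture is of the moment at which its call begins. There is no depth.
- env.job_done(): hands the job in; it is judged then, once.
The state is a dict: "time": time; "joint_pos": joint angles; "qvel": joint speeds; "joint_torque": joint torques, N m; "ee_pos": TCP position; "eef_rot": TCP orientation; "wrist_force": force on the tool from outside, world axes, zero at the start; "torque": the same for the moment, N m; "finger_gap": finger opening in mm; "gripper_force": force on a finger pad.
Only numpy, scipy, OpenCV 4.12 (cv2) and the standard library are available. Lean on these libraries where they do the work, as an engineer would, in place of code of your own. Each camera call takes 0.05 s, during which the arm holds its last target. There are 200 camera calls.

## Working session

There is one attempt and no reset: what is moved stays moved. The work goes in short steps, Python scripts to look and compute and a tool call to move; the robot and the scene stay as the last step left them, time stands still between calls to the robot, and variables do not carry over. Pictures are saved under pics/ and viewed, at most 10 in all, crops included, and the job is handed in when it is done.

Besides the shell and the picture viewer there is one more tool, called after ">>>" as name(argument=value, ...) on one line, values as JSON. play_rows: Moves the arm, as the interface text tells. Shift numbers are shares of 0.5 m and turn numbers shares of 90 degrees, none past 1 either way. Its arguments: {"type":"object","properties":{"rotation":{"type":"array","items":{"type":"array","items":{"type":"number","minimum":-1,"maximum":1}}},"xyz":{"type":"array","items":{"type":"array","items":{"type":"number","minimum":-1,"maximum":1}}},"jaw":{"type":"array","items":{"type":"number"}}},"required":["rotation","xyz","jaw"]}

```bash
ls; mkdir -p pics; cat > h.py <<'E'
import numpy as np, cv2
from plant import env
def cam(s):
    f=200/np.tan(np.radians(s["vfov"])/2); R=cv2.Rodrigues(np.array(s["rvec"],float))[0]
    return f,R,np.array(s["tvec"],float)
def ray(s,u,v):
    f,R,t=cam(s); d=np.array([(u-s["cx"])/f,(v-s["cy"])/f]); p=d.copy()
    for _ in range(20): p=d/(1+s["k1"]*(p@p))
    return -R.T@t, R.T@np.array([p[0],p[1],1])
def onz(s,u,v,z):
    o,d=ray(s,u,v); return o+d*(z-o[2])/d[2]
def proj(s,P):
    f,R,t=cam(s); c=R@np.array(P,float)+t; p=c[:2]/c[2]; p=p*(1+s["k1"]*(p@p)); return p*f+[s["cx"],s["cy"]]
def red(c):
    h=cv2.cvtColor(c,cv2.COLOR_RGB2HSV); return (((h[...,0]<8)|(h[...,0]>172))&(h[...,1]>130)&(h[...,2]>60)).astype(np.uint8)
E
python3 - <<'E'
from h import *
o=env.get_obs(); print({k:np.round(v,3) for k,v in o.items()})
ims=[]
for n in("top","side"):
    s=env.snapshot(n); ims.append(s["color"]); print(n,s["vfov"],s["k1"],np.round(-cam(s)[1].T@cam(s)[2]))
    k,l,st,c=cv2.connectedComponentsWithStats(red(s["color"]))
    for i in range(1,k):
        if st[i,4]>40: print(st[i],c[i],onz(s,*c[i],111 if n=="top" else 95).round(1))
    cv2.imwrite(f"pics/{n}.png",s["color"][...,::-1])
E
```

```text
pics
{'time': np.float64(0.0), 'joint_pos': array([-1.352,  0.277,  1.506, -0.   ,  1.361, -0.121]), 'qvel': array([-0.   , -0.   , -0.   , -0.001, -0.003, -0.   ]), 'joint_torque': array([ 1.0000e-03, -4.1678e+01, -2.4581e+01, -0.0000e+00,  1.1000e-02,
       -0.0000e+00]), 'ee_pos': array([ 191.534, -541.633,  244.449]), 'eef_rot': array([-3.095, -0.531,  0.   ]), 'wrist_force': array([-0.45 ,  0.593,  0.072]), 'torque': array([-0.028,  0.002,  0.052]), 'gripper_force': np.float64(0.0), 'finger_gap': np.float64(85.316)}
top 54.882868024111566 -0.040569332702146556 [ 377. -110.  912.]
[101  43  21  21 157] [112.55414013  54.85350318] [817.5 327.8 111. ]
[310 168  26  31 445] [322.08314607 181.24494382] [ 528.6 -137.9  111. ]
[360 260  29  28 466] [373.34549356 272.79828326] [ 337.  -241.7  111. ]
side 43.55428019967435 -0.1133177840544851 [233. 466. 685.]
[297 173  35  34 853] [313.93786635 189.89800703] [ 535.8 -141.4   95. ]
[420 173  35  33 819] [436.34432234 188.81074481] [ 339.4 -247.3   95. ]
[  0 278   8  24 143] [  2.88111888 289.69230769] [851.6 280.4  95. ]
```

View pics/top.png

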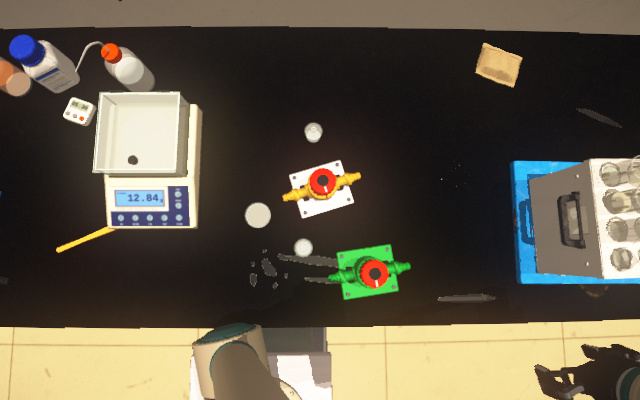

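View pics/side.png

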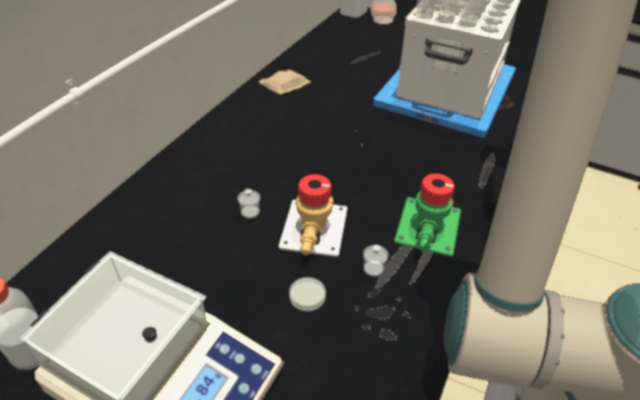

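Two red-knobbed candidates in the top picture: (322,181), brass on an aluminium plate, and (373,273), green. The brass one fits the description. In the side view they are at (314,190) brass and (436,189) green. I'll confirm with a crop.

```bash
python3 - <<'E'
from h import *
T=env.snapshot("top"); S=env.snapshot("side")
a=cv2.resize(T["color"][110:270,230:390],None,fx=3,fy=3,interpolation=cv2.INTER_CUBIC)
b=cv2.resize(S["color"][160:320,225:330],None,fx=3,fy=3,interpolation=cv2.INTER_CUBIC)
cv2.imwrite("pics/crop.png",np.hstack([a,b])[...,::-1])
def hull(s,x0,y0,x1,y1):
    m=red(s["color"]); w=np.zeros_like(m); w[y0:y1,x0:x1]=m[y0:y1,x0:x1]
    return cv2.convexHull(cv2.findNonZero(w))
rays=[]
for s,b in((T,(300,160,345,205)),(S,(290,165,340,215))):
    h=hull(s,*b); M=cv2.moments(h); c=M["m10"]/M["m00"],M["m01"]/M["m00"]; print(c,onz(s,*c,95).round(1)); rays.append(ray(s,*c))
A=sum(np.eye(3)-np.outer(d,d)/(d@d) for o,d in rays); bb=sum((np.eye(3)-np.outer(d,d)/(d@d))@o for o,d in rays)
print("tri",np.linalg.solve(A,bb).round(1))
# fixed plate: white corners in top view at z~? 
g=cv2.cvtColor(T["color"],cv2.COLOR_RGB2HSV); m=((g[...,1]<50)&(g[...,2]>150)).astype(np.uint8); w=np.zeros_like(m); w[155:222,282:360]=m[155:222,282:360]
r=cv2.minAreaRect(cv2.findNonZero(w)); print(r,onz(T,*r[0],5).round(1))
for p in cv2.boxPoints(r): print(onz(T,*p,5).round(1))
for n,p in(("botA",(303,247)),("botB",(313,132)),("dish",(258,215)),("green",(373,273))): print(n,onz(T,*p,{"botA":50,"botB":50,"dish":12,"green":111}[n]).round(0))
E
```

```text
(322.3883318140383, 181.55788514129443) [ 531.  -139.2   95. ]
(315.0307718755372, 189.7883788894619) [ 534.2 -142.6   95. ]
tri [ 531.2 -138.7   98.9]
((320.9252624511719, 188.4608612060547), (46.05366134643555, 54.345703125), 72.6459732055664) [ 531.1 -138.7    5. ]
[565.1 -60.3   5. ]
[ 604.9 -185.6    5. ]
[ 497.3 -216.7    5. ]
[459.3 -93.1   5. ]
botA [392. -96.  50.]
botB [ 657. -120.   50.]
dish [467.   9.  12.]
green [ 337. -241.  111.]
```

View pics/crop.png

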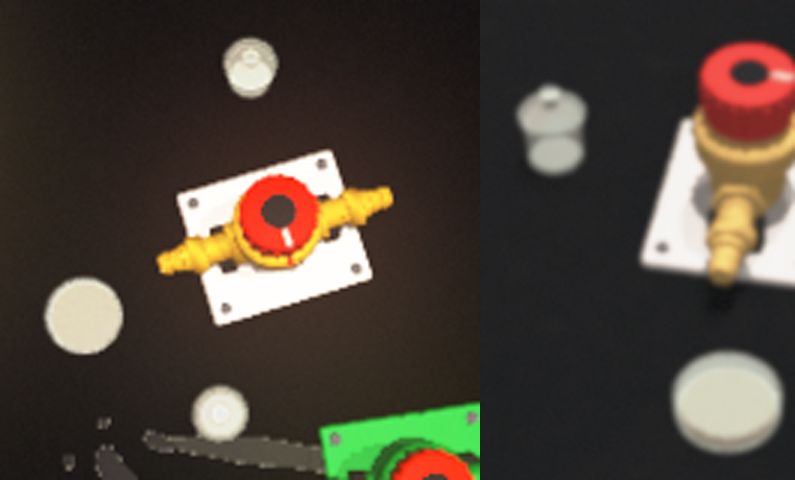

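The crop confirms it: brass body, aluminium plate and red knob at crop (278,212), with the pointer at (288,237). The green one is at the lower right. Knob axis is about (531, -139).

```bash
cat >> h.py <<'E'
def delta(P):
    o=env.get_obs(); R=cv2.Rodrigues(np.array(o["eef_rot"],float))[0]
    return R, R.T@(np.array(P)-o["ee_pos"])/500
E
python3 - <<'E'
from h import *
R,d=delta([531,-139,230]); print(R.round(3),d.round(4))
E
```

```text
[[ 0.943  0.333 -0.   ]
 [ 0.333 -0.943  0.001]
 [ 0.    -0.001 -1.   ]] [ 0.9085 -0.5334  0.0302]
```

>>> play_rows(rotation=[[0,0,-0.07],[0,0,-0.14],[0,0,-0.21],[0,0,-0.28],[0,0,-0.35],[0,0,-0.42],[0,0,-0.49],[0,0,-0.56],[0,0,-0.63],[0,0,-0.7],[0,0,-0.77],[0,0,-0.8]], xyz=[[0.03,-0.02,0],[0.08,-0.05,0],[0.16,-0.09,0],[0.24,-0.14,0],[0.32,-0.19,0],[0.4,-0.24,0],[0.48,-0.28,0],[0.56,-0.33,0],[0.64,-0.38,0],[0.7,-0.42,0],[0.75,-0.44,0],[0.78,-0.46,0]], jaw=[0,0,0,0,0,0,0,0,0,0,0,0])

```text
time: 1.2
ee_pos: [484.5, -192.6, 245.3]
eef_rot: [2.186, 2.256, 0.002]
wrist_force: [0.3, -0.0, -0.3]
finger_gap: 85.7
gripper_force: 0.0
```

```bash
python3 - <<'E'
from h import *
R,d=delta([531,-139,230]); print(R.round(3),d.round(4)); o=env.get_obs(); print(o["time"],o["joint_pos"].round(3),o["ee_pos"])
E
```

```text
[[-0.032  1.     0.001]
 [ 1.     0.032  0.001]
 [ 0.001  0.001 -1.   ]] [0.1042 0.0964 0.0308]
1.2 [-5.130e-01  1.950e-01  1.616e+00  1.000e-03  1.330e+00 -5.450e-01] [ 484.46947311 -192.59931787  245.33193524]
```

>>> play_rows(rotation=[[0,0,-0.07],[0,0,-0.14],[0,0,-0.21],[0,0,-0.28],[0,0,-0.35],[0,0,-0.42],[0,0,-0.49],[0,0,-0.56],[0,0,-0.63],[0,0,-0.7],[0,0,-0.77],[0,0,-0.78]], xyz=[[0.03,0.03,0],[0.06,0.05,0.01],[0.08,0.075,0.02],[0.1,0.09,0.025],[0.104,0.096,0.03],[0.104,0.096,0.03],[0.104,0.096,0.03],[0.104,0.096,0.03],[0.104,0.096,0.03],[0.104,0.096,0.03],[0.104,0.096,0.03],[0.104,0.096,0.03]], jaw=[0,0,0,0,0,0,0,0,0,0,0,0])

```text
time: 2.2
ee_pos: [529.2, -142.0, 230.1]
eef_rot: [-0.497, -3.102, -0.0]
wrist_force: [0.8, -0.3, 0.2]
finger_gap: 85.2
gripper_force: 0.0
```

```bash
python3 - <<'E'
from h import *
o=env.get_obs(); print(o["time"],o["joint_pos"].round(3),o["ee_pos"],o["torque"])
s=env.snapshot("wrist"); cv2.imwrite("pics/w1.png",s["color"][...,::-1])
m=red(s["color"]); k,l,st,c=cv2.connectedComponentsWithStats(m)
print("cam",(-cam(s)[1].T@cam(s)[2]).round())
for i in range(1,k):
    if st[i,4]>200:
        h=cv2.convexHull(cv2.findNonZero((l==i).astype(np.uint8))); M=cv2.moments(h); p=M["m10"]/M["m00"],M["m01"]/M["m00"]
        print(st[i],p,onz(s,*p,111).round(1),onz(s,*p,95).round(1))
R,d=delta([531,-139,120]); print(R.round(3),d.round(4))
E
```

```text
2.2 [-0.389  0.245  1.588 -0.     1.31  -1.642] [ 529.19148692 -142.03095754  230.06120467] [-0.04404871  0.02118242  0.06451855]
cam [ 466. -122.  359.]
[  51    0   96   32 2248] (102.19459500150556, 13.002408912978018) [ 359.5 -243.1  111. ] [ 352.6 -251.    95. ]
[ 292  160   72   76 3313] (327.7413459210845, 197.97821350762527) [ 529.4 -139.   111. ] [ 533.5 -140.1   95. ]
[[-0.949  0.315 -0.   ]
 [ 0.315  0.949  0.   ]
 [ 0.    -0.    -1.   ]] [-0.0015  0.0069  0.2202]
```

View pics/w1.png

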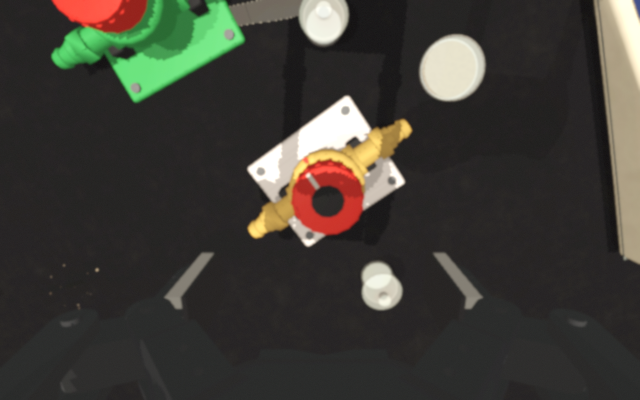

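The wrist view shows the brass valve's knob centred at (328,198) with its hub at (328,201). Both rays agree on (531, -139). The fingers straddle it with nothing in the way, so I'm descending.

>>> play_rows(rotation=[[0,0,0],[0,0,0],[0,0,0],[0,0,0],[0,0,0],[0,0,0],[0,0,0],[0,0,0],[0,0,0],[0,0,0],[0,0,0],[0,0,0]], xyz=[[-0.001,0.006,0.02],[-0.001,0.006,0.05],[-0.001,0.006,0.08],[-0.001,0.006,0.11],[-0.001,0.006,0.14],[-0.001,0.006,0.17],[-0.001,0.006,0.2],[-0.001,0.006,0.225],[-0.001,0.006,0.25],[-0.001,0.006,0.265],[-0.001,0.006,0.273],[-0.001,0.006,0.273]], jaw=[0,0,0,0,0,0,0,0,0,0,0,0])

```text
time: 3.25
ee_pos: [530.1, -139.1, 92.7]
eef_rot: [-0.501, -3.099, -0.001]
wrist_force: [-0.1, 0.1, 0.5]
finger_gap: 85.6
gripper_force: 0.0
```

```bash
python3 - <<'E'
from h import *
R,d=delta([531,-139,93]);o=env.get_obs(); print(d.round(4),o["ee_pos"],o["wrist_force"],o["torque"],o["joint_pos"].round(3))
E
```

```text
[-0.0016  0.0007 -0.0007] [ 530.14757605 -139.08642603   92.67502234] [-0.13123384  0.12436591  0.4876447 ] [0.01490671 0.01413616 0.02102826] [-0.384  0.366  1.785 -0.     0.992 -1.634]
```

>>> play_rows(rotation=[[0,0,0],[0,0,0],[0,0,0],[0,0,0],[0,0,0],[0,0,0],[0,0,0],[0,0,0]], xyz=[[-0.001,0,0],[-0.001,0,0],[-0.001,0,0],[-0.001,0,0],[-0.001,0,0],[-0.001,0,0],[-0.001,0,0],[-0.001,0,0]], jaw=[0.5,1,1,1,1,1,1,1])

```text
time: 3.92
ee_pos: [532.0, -139.5, 95.0]
eef_rot: [0.501, 3.099, 0.0]
wrist_force: [-0.2, 0.8, 5.9]
finger_gap: 54.5
gripper_force: 63.2
```

```bash
cat > st.py <<'E'
from h import *
o=env.get_obs(); R=cv2.Rodrigues(np.array(o["eef_rot"],float))[0]
print("t",o["time"],"pos",o["ee_pos"].round(1),"yaw",round(float(np.arctan2(R[1,1],R[0,1])),4),"F",o["wrist_force"].round(1),"T",o["torque"].round(3),"gap",o["finger_gap"].round(1),o["gripper_force"].round(0),"q6",o["joint_pos"][5].round(3),"jt6",o["joint_torque"].round(3)[[0,5]])
E
python3 st.py; python3 st.py
```

```text
Traceback (most recent call last):
  File "st.py", line 3, in <module>
    print("t",o["time"],"pos",o["ee_pos"].round(1),"yaw",round(float(np.arctan2(R[1,1],R[0,1])),4),"F",o["wrist_force"].round(1),"T",o["torque"].round(3),"gap",o["finger_gap"].round(1),o["gripper_force"].round(0),"q6",o["joint_pos"][5].round(3),"jt6",o["joint_torque"].round(3)[[0,5]])
                                                                                                                                                                ^^^^^^^^^^^^^^^^^^^^^
AttributeError: 'float' object has no attribute 'round'
Traceback (most recent call last):
  File "st.py", line 3, in <module>
    print("t",o["time"],"pos",o["ee_pos"].round(1),"yaw",round(float(np.arctan2(R[1,1],R[0,1])),4),"F",o["wrist_force"].round(1),"T",o["torque"].round(3),"gap",o["finger_gap"].round(1),o["gripper_force"].round(0),"q6",o["joint_pos"][5].round(3),"jt6",o["joint_torque"].round(3)[[0,5]])
                                                                                                                                                                ^^^^^^^^^^^^^^^^^^^^^
AttributeError: 'float' object has no attribute 'round'
```

```bash
sed -i 's/o\["finger_gap"\].round(1),o\["gripper_force"\].round(0)/round(float(o["finger_gap"]),1)/' st.py; python3 st.py
```

```text
t 3.9167 pos [ 532.  -139.5   95. ] yaw 1.2505 F [-0.2  0.8  5.9] T [ 0.249  0.064 -0.088] gap 54.5 q6 -1.634 jt6 [-0.738 -0.045]
```

>>> play_rows(rotation=[[0,0,0.05],[0,0,0.1],[0,0,0.15]], xyz=[[0,0,0],[0,0,0],[0,0,0]], jaw=[1,1,1])

```text
time: 4.17
ee_pos: [531.8, -139.8, 95.0]
eef_rot: [0.866, 3.018, -0.001]
wrist_force: [-2.8, -0.9, 7.1]
finger_gap: 54.5
gripper_force: 63.5
```

```bash
python3 st.py
```

```text
t 4.1667 pos [ 531.8 -139.8   95. ] yaw 1.0117 F [-2.8 -0.9  7.1] T [-0.238  0.325  0.481] gap 54.5 q6 -1.395 jt6 [-0.025 -0.759]
```

>>> play_rows(rotation=[[0,0,0.06],[0,0,0.12],[0,0,0.18],[0,0,0.24],[0,0,0.28],[0,0,0.28]], xyz=[[0,0,0],[0,0,0],[0,0,0],[0,0,0],[0,0,0],[0,0,0]], jaw=[1,1,1,1,1,1])

```text
time: 4.67
ee_pos: [531.6, -140.0, 95.0]
eef_rot: [1.502, 2.757, -0.001]
wrist_force: [-1.7, 1.0, 6.1]
finger_gap: 54.9
gripper_force: 63.4
```

```bash
cat >>st.py <<'E'
n=red(env.snapshot("top")["color"])[160:205,300:345].sum(); print(n)
E
python3 st.py; python3 - <<'E'
from h import *
s=env.snapshot("side"); cv2.imwrite("pics/s2.png",cv2.resize(s["color"][130:280,240:480],None,fx=3,fy=3)[...,::-1])
E
```

```text
t 4.6667 pos [ 531.6 -140.    95. ] yaw 0.5733 F [-1.7  1.   6.1] T [ 0.018  0.233 -0.078] gap 54.9 q6 -0.957 jt6 [0.232 0.294]
82
```

View pics/s2.png

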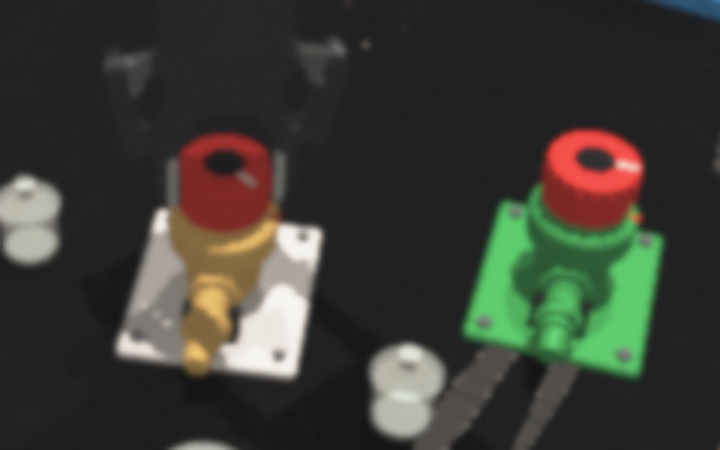

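The knob turned with the tool: the pointer is now at crop (245,178) in the side view. Next I'll measure the pointer angle and the noise-averaged torque.

```bash
cat > st.py <<'E'
from h import *
import sys
n=int(sys.argv[1]) if len(sys.argv)>1 else 5
T=[];J=[]
C=np.array([531.2,-139.2])
for i in range(n):
    o=env.get_obs(); T.append(o["torque"][2]); J.append(o["joint_torque"][5]); s=env.snapshot("side")
R=cv2.Rodrigues(np.array(o["eef_rot"],float))[0]
# pointer: pale pixels on the knob's top face
g=cv2.cvtColor(s["color"],cv2.COLOR_RGB2HSV).astype(int); pts=[]
for v in range(165,215):
    for u in range(290,340):
        d=onz(s,u,v,111)[:2]-C
        if 13<np.hypot(*d)<24: pts.append((g[v,u,2]*(255-g[v,u,1])/255,d))
w=np.array([p[0] for p in pts]); D=np.array([p[1] for p in pts]); k=w>0.6*w.max(); a=(D[k]*w[k,None]).sum(0)
print("t",round(o["time"],2),"pos",o["ee_pos"].round(1),"yaw",round(float(np.arctan2(R[1,1],R[0,1])),4),"Tz",np.mean(T).round(3),"sd",np.std(T).round(3),np.round(T,2),"J6",np.mean(J).round(3),"F",o["wrist_force"].round(1),"ptr",np.arctan2(a[1],a[0]).round(3),k.sum())
E
python3 st.py 5
python3 -c "
from h import *
s=env.snapshot('top');p=onz(s,230+288/3,110+237/3,111);print(p,np.arctan2(p[1]+139.2,p[0]-531.2))
s=env.snapshot('side');p=onz(s,240+245/3,130+178/3,111);print(p,np.arctan2(p[1]+139.2,p[0]-531.2))"
```

```text
t 4.97 pos [ 531.6 -140.    95. ] yaw 0.5752 Tz -0.114 sd 0.028 [-0.09 -0.1  -0.14 -0.09 -0.15] J6 -0.093 F [ 0.2 -0.6  6.5] ptr 2.74 19
[ 511.95940465 -146.07787846  111.        ] -2.798281241602282
[ 516.25242418 -132.54913834  111.        ] 2.7229497120579484
```

No slip: the pointer turned about 0.7 rad clockwise, so the knob is loose. Now turning on slowly.

>>> play_rows(rotation=[[0,0,0.02],[0,0,0.04],[0,0,0.06],[0,0,0.08],[0,0,0.1],[0,0,0.12]], xyz=[[0,0,0],[0,0,0],[0,0,0],[0,0,0],[0,0,0],[0,0,0]], jaw=[1,1,1,1,1,1])

```text
time: 5.62
ee_pos: [531.5, -140.1, 95.0]
eef_rot: [1.753, 2.605, -0.001]
wrist_force: [-2.0, 0.1, 6.5]
finger_gap: 54.5
gripper_force: 63.4
```

```bash
python3 st.py 5
```

```text
t 5.82 pos [ 531.5 -140.1   95. ] yaw 0.3868 Tz -0.059 sd 0.09 [ 0.12 -0.1  -0.13 -0.1  -0.09] J6 -0.064 F [-1.8  0.2  6.3] ptr 2.529 17
```

>>> play_rows(rotation=[[0,0,0.02],[0,0,0.04],[0,0,0.06],[0,0,0.08],[0,0,0.095],[0,0,0.105],[0,0,0.112],[0,0,0.116],[0,0,0.119],[0,0,0.122]], xyz=[[0,0,0],[0,0,0],[0,0,0],[0,0,0],[0,0,0],[0,0,0],[0,0,0],[0,0,0],[0,0,0],[0,0,0]], jaw=[1,1,1,1,1,1,1,1,1,1])

```text
time: 6.7
ee_pos: [531.3, -140.1, 95.0]
eef_rot: [1.993, 2.427, -0.001]
wrist_force: [-1.2, 0.4, 5.6]
finger_gap: 54.8
gripper_force: 63.4
```

```bash
python3 st.py 5
```

```text
t 6.9 pos [ 531.3 -140.1   95. ] yaw 0.1956 Tz 0.036 sd 0.08 [ 0.19  0.01 -0.02  0.01 -0.01] J6 0.025 F [-1.4 -0.2  6.5] ptr 2.424 19
```

>>> play_rows(rotation=[[0,0,0.008],[0,0,0.016],[0,0,0.024],[0,0,0.032]], xyz=[[0,0,0],[0,0,0],[0,0,0],[0,0,0]], jaw=[1,1,1,1])

```text
time: 7.28
ee_pos: [531.2, -140.1, 95.0]
eef_rot: [2.054, 2.375, -0.001]
wrist_force: [-1.5, -1.0, 6.9]
finger_gap: 54.4
gripper_force: 63.4
```

```bash
python3 st.py 3
```

```text
t 7.38 pos [ 531.3 -140.1   95. ] yaw 0.145 Tz -0.016 sd 0.087 [ 0.1  -0.05 -0.1 ] J6 -0.02 F [-2.3 -1.1  6.2] ptr 2.506 23
```

>>> play_rows(rotation=[[0,0,0.008],[0,0,0.016],[0,0,0.024],[0,0,0.032]], xyz=[[0,0,0],[0,0,0],[0,0,0],[0,0,0]], jaw=[1,1,1,1])

```text
time: 7.77
ee_pos: [531.2, -140.1, 95.0]
eef_rot: [2.113, 2.323, -0.001]
wrist_force: [-1.9, -1.0, 6.7]
finger_gap: 54.2
gripper_force: 63.5
```

```bash
python3 st.py 3
```

```text
t 7.87 pos [ 531.2 -140.2   95. ] yaw 0.0947 Tz -0.066 sd 0.105 [ 0.08 -0.1  -0.18] J6 -0.026 F [-2.2 -0.3  6.4] ptr 2.507 23
```

>>> play_rows(rotation=[[0,0,0.008],[0,0,0.016],[0,0,0.024],[0,0,0.032]], xyz=[[0,0,0],[0,0,0],[0,0,0],[0,0,0]], jaw=[1,1,1,1])

```text
time: 8.25
ee_pos: [531.1, -140.1, 95.0]
eef_rot: [2.17, 2.269, -0.001]
wrist_force: [-3.1, -0.3, 6.2]
finger_gap: 54.7
gripper_force: 63.5
```

```bash
python3 st.py 3
```

```text
t 8.35 pos [ 531.2 -140.1   95. ] yaw 0.0445 Tz -0.066 sd 0.082 [ 0.05 -0.12 -0.13] J6 -0.026 F [-1.8 -0.3  6.6] ptr 2.489 22
```

```bash
python3 - <<'E'
from h import *
s=env.snapshot("side"); cv2.imwrite("pics/s3.png",cv2.resize(s["color"][155:230,275:355],None,fx=6,fy=6)[...,::-1])
E
```

```text
(no output)
```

View pics/s3.png

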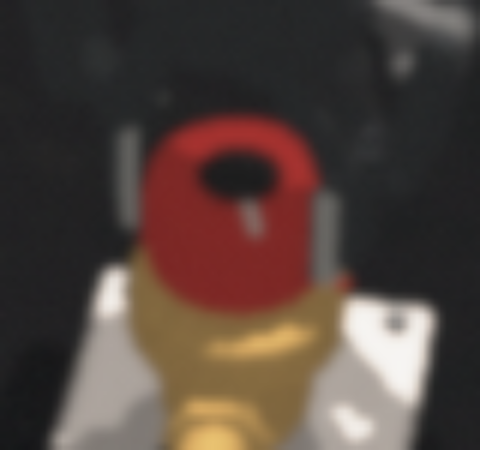

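The pointer (crop 252,220) follows the tool and only my pixel mask was poor, so I'll go on by torque.

>>> play_rows(rotation=[[0,0,0.008],[0,0,0.016],[0,0,0.024],[0,0,0.032]], xyz=[[0,0,0],[0,0,0],[0,0,0],[0,0,0]], jaw=[1,1,1,1])

```text
time: 8.78
ee_pos: [531.1, -140.1, 95.0]
eef_rot: [2.227, 2.214, -0.001]
wrist_force: [-2.3, -0.4, 7.3]
finger_gap: 54.3
gripper_force: 63.5
```

```bash
python3 st.py 3
```

```text
t 8.88 pos [ 531.1 -140.2   95. ] yaw -0.0059 Tz -0.049 sd 0.118 [ 0.11 -0.09 -0.17] J6 -0.026 F [-2.3 -0.9  7.5] ptr 2.39 24
```

>>> play_rows(rotation=[[0,0,0.008],[0,0,0.016],[0,0,0.024],[0,0,0.032]], xyz=[[0,0,0],[0,0,0],[0,0,0],[0,0,0]], jaw=[1,1,1,1])

```text
time: 9.27
ee_pos: [531.1, -140.1, 95.0]
eef_rot: [2.282, 2.158, -0.001]
wrist_force: [-2.0, 0.1, 7.0]
finger_gap: 54.3
gripper_force: 63.5
```

```bash
python3 st.py 3
```

```text
t 9.37 pos [ 531.1 -140.2   95. ] yaw -0.0561 Tz -0.029 sd 0.099 [ 0.1  -0.06 -0.13] J6 -0.026 F [-2.  -0.6  7.6] ptr 2.478 28
```

>>> play_rows(rotation=[[0,0,0.008],[0,0,0.016],[0,0,0.024],[0,0,0.032]], xyz=[[0,0,0],[0,0,0],[0,0,0],[0,0,0]], jaw=[1,1,1,1])

```text
time: 9.75
ee_pos: [531.0, -140.1, 95.0]
eef_rot: [2.335, 2.099, -0.001]
wrist_force: [-2.9, -0.4, 7.1]
finger_gap: 54.4
gripper_force: 63.5
```

```bash
python3 st.py 3
```

```text
t 9.85 pos [ 531.  -140.1   95. ] yaw -0.1063 Tz -0.023 sd 0.066 [ 0.07 -0.09 -0.05] J6 -0.026 F [-2.1 -0.8  8.2] ptr 2.382 25
```

>>> play_rows(rotation=[[0,0,0.008],[0,0,0.016],[0,0,0.024],[0,0,0.032]], xyz=[[0,0,0],[0,0,0],[0,0,0],[0,0,0]], jaw=[1,1,1,1])

```text
time: 10.23
ee_pos: [531.0, -140.1, 95.0]
eef_rot: [2.387, 2.04, -0.001]
wrist_force: [-2.7, -0.5, 7.6]
finger_gap: 54.6
gripper_force: 63.5
```

```bash
python3 st.py 3
```

```text
t 10.33 pos [ 531.  -140.1   95. ] yaw -0.1566 Tz -0.049 sd 0.091 [ 0.08 -0.11 -0.12] J6 -0.026 F [-2.5  0.7  7. ] ptr 2.305 26
```

>>> play_rows(rotation=[[0,0,0.008],[0,0,0.016],[0,0,0.024],[0,0,0.032]], xyz=[[0,0,0],[0,0,0],[0,0,0],[0,0,0]], jaw=[1,1,1,1])

```text
time: 10.72
ee_pos: [531.0, -140.1, 95.0]
eef_rot: [2.438, 1.98, -0.001]
wrist_force: [-3.3, -0.3, 7.3]
finger_gap: 54.6
gripper_force: 63.5
```

```bash
python3 st.py 3
```

```text
t 10.82 pos [ 530.9 -140.1   95. ] yaw -0.2068 Tz -0.053 sd 0.069 [ 0.05 -0.11 -0.1 ] J6 -0.026 F [-2.5  0.3  7.3] ptr 2.232 26
```

>>> play_rows(rotation=[[0,0,0.008],[0,0,0.016],[0,0,0.024],[0,0,0.032]], xyz=[[0,0,0],[0,0,0],[0,0,0],[0,0,0]], jaw=[1,1,1,1])

```text
time: 11.2
ee_pos: [530.9, -140.1, 95.0]
eef_rot: [2.487, 1.918, -0.001]
wrist_force: [-2.9, -0.9, 6.2]
finger_gap: 54.5
gripper_force: 63.5
```

```bash
python3 st.py 3
```

```text
t 11.3 pos [ 530.9 -140.1   95. ] yaw -0.2571 Tz -0.022 sd 0.145 [ 0.18 -0.12 -0.13] J6 -0.026 F [-2.6 -0.1  7.2] ptr 2.235 26
```

Turned 1.51 rad, no seat yet.

>>> play_rows(rotation=[[0,0,0.008],[0,0,0.016],[0,0,0.024],[0,0,0.032]], xyz=[[0,0,0],[0,0,0],[0,0,0],[0,0,0]], jaw=[1,1,1,1])

```text
time: 11.68
ee_pos: [530.9, -140.1, 95.0]
eef_rot: [2.534, 1.855, -0.001]
wrist_force: [-2.9, -0.4, 6.7]
finger_gap: 54.7
gripper_force: 63.5
```

```bash
python3 st.py 3
```

```text
t 11.78 pos [ 530.9 -140.1   95. ] yaw -0.3074 Tz -0.027 sd 0.062 [ 0.06 -0.07 -0.07] J6 -0.026 F [-2.9 -1.1  7. ] ptr 2.156 28
```

>>> play_rows(rotation=[[0,0,0.008],[0,0,0.016],[0,0,0.024],[0,0,0.032]], xyz=[[0,0,0],[0,0,0],[0,0,0],[0,0,0]], jaw=[1,1,1,1])

```text
time: 12.17
ee_pos: [530.8, -140.1, 95.0]
eef_rot: [2.58, 1.79, -0.001]
wrist_force: [-3.4, -0.7, 6.9]
finger_gap: 54.5
gripper_force: 63.5
```

```bash
python3 st.py 3
```

```text
t 12.27 pos [ 530.8 -140.1   95. ] yaw -0.3577 Tz -0.057 sd 0.108 [ 0.1  -0.14 -0.13] J6 -0.026 F [-3.8 -0.1  6.9] ptr 2.08 29
```

>>> play_rows(rotation=[[0,0,0.008],[0,0,0.016],[0,0,0.024],[0,0,0.032]], xyz=[[0,0,0],[0,0,0],[0,0,0],[0,0,0]], jaw=[1,1,1,1])

```text
time: 12.65
ee_pos: [530.8, -140.1, 95.0]
eef_rot: [2.624, 1.725, -0.002]
wrist_force: [-2.2, -0.1, 6.9]
finger_gap: 54.5
gripper_force: 63.5
```

```bash
python3 st.py 3
```

```text
t 12.75 pos [ 530.8 -140.1   95. ] yaw -0.4078 Tz -0.028 sd 0.084 [ 0.09 -0.07 -0.1 ] J6 -0.026 F [-3.4 -0.7  7.9] ptr 2.012 28
```

J6 repeats at exactly -0.026 while running free, which makes it a clean detector.

>>> play_rows(rotation=[[0,0,0.008],[0,0,0.016],[0,0,0.024],[0,0,0.032]], xyz=[[0,0,0],[0,0,0],[0,0,0],[0,0,0]], jaw=[1,1,1,1])

```text
time: 13.13
ee_pos: [530.7, -140.0, 95.0]
eef_rot: [2.667, 1.659, -0.002]
wrist_force: [-2.9, -0.5, 7.1]
finger_gap: 54.3
gripper_force: 63.5
```

```bash
sed -i 's/"J6",/"J6",np.round(J,3),/' st.py; python3 st.py 3
```

```text
t 13.23 pos [ 530.8 -140.    95. ] yaw -0.4582 Tz -0.015 sd 0.071 [ 0.08 -0.06 -0.07] J6 [-0.02   0.007 -0.064] -0.026 F [-3.2  0.5  7.7] ptr 1.884 23
```

>>> play_rows(rotation=[[0,0,0.008],[0,0,0.016],[0,0,0.024],[0,0,0.032]], xyz=[[0,0,0],[0,0,0],[0,0,0],[0,0,0]], jaw=[1,1,1,1])

```text
time: 13.62
ee_pos: [530.7, -140.0, 95.0]
eef_rot: [2.708, 1.591, -0.002]
wrist_force: [-3.6, 0.2, 8.0]
finger_gap: 54.4
gripper_force: 63.5
```

```bash
python3 st.py 3
```

```text
t 13.72 pos [ 530.7 -140.    95. ] yaw -0.5085 Tz -0.003 sd 0.071 [ 0.1  -0.04 -0.07] J6 [-0.02   0.007 -0.064] -0.026 F [-3.4 -1.6  7.5] ptr 1.815 26
```

>>> play_rows(rotation=[[0,0,0.008],[0,0,0.016],[0,0,0.024],[0,0,0.032]], xyz=[[0,0,0],[0,0,0],[0,0,0],[0,0,0]], jaw=[1,1,1,1])

```text
time: 14.1
ee_pos: [530.7, -140.0, 95.0]
eef_rot: [2.747, 1.523, -0.002]
wrist_force: [-3.6, -0.5, 7.3]
finger_gap: 54.4
gripper_force: 63.6
```

```bash
python3 st.py 3
```

```text
t 14.2 pos [ 530.7 -140.    95. ] yaw -0.5587 Tz -0.047 sd 0.071 [ 0.05 -0.11 -0.08] J6 [-0.02   0.007 -0.064] -0.026 F [-3.2 -0.   7.8] ptr 1.788 27
```

>>> play_rows(rotation=[[0,0,0.008],[0,0,0.016],[0,0,0.024],[0,0,0.032]], xyz=[[0,0,0],[0,0,0],[0,0,0],[0,0,0]], jaw=[1,1,1,1])

```text
time: 14.58
ee_pos: [530.6, -140.0, 95.0]
eef_rot: [2.784, 1.453, -0.002]
wrist_force: [-3.5, 0.2, 7.2]
finger_gap: 54.3
gripper_force: 63.6
```

```bash
python3 st.py 3
```

```text
t 14.68 pos [ 530.6 -140.    95. ] yaw -0.609 Tz -0.045 sd 0.097 [ 0.09 -0.09 -0.13] J6 [-0.02   0.007 -0.064] -0.026 F [-2.9 -0.3  8.5] ptr 1.727 29
```

>>> play_rows(rotation=[[0,0,0.008],[0,0,0.016],[0,0,0.024],[0,0,0.032]], xyz=[[0,0,0],[0,0,0],[0,0,0],[0,0,0]], jaw=[1,1,1,1])

```text
time: 15.07
ee_pos: [530.6, -140.0, 95.0]
eef_rot: [2.82, 1.383, -0.002]
wrist_force: [-3.4, 0.1, 8.2]
finger_gap: 54.4
gripper_force: 63.6
```

```bash
python3 st.py 3
```

```text
t 15.17 pos [ 530.6 -139.9   95. ] yaw -0.6591 Tz 0.002 sd 0.101 [ 0.15 -0.06 -0.08] J6 [-0.003  0.021 -0.047] -0.01 F [-2.9  1.3  7.7] ptr 1.655 27
```

>>> play_rows(rotation=[[0,0,0.008],[0,0,0.016],[0,0,0.024],[0,0,0.032]], xyz=[[0,0,0],[0,0,0],[0,0,0],[0,0,0]], jaw=[1,1,1,1])

```text
time: 15.55
ee_pos: [530.5, -139.9, 95.0]
eef_rot: [2.854, 1.312, -0.002]
wrist_force: [-3.3, -0.1, 8.8]
finger_gap: 54.6
gripper_force: 63.6
```

```bash
python3 st.py 3
```

```text
t 15.65 pos [ 530.6 -139.9   95. ] yaw -0.7093 Tz 0.025 sd 0.128 [ 0.21 -0.07 -0.06] J6 [ 0.04   0.062 -0.005] 0.032 F [-3.3  0.3  8.3] ptr 1.544 26
```

Seat met near yaw -0.64; the rise is about 0.1 N m now. One more step.

>>> play_rows(rotation=[[0,0,0.008],[0,0,0.016],[0,0,0.024],[0,0,0.032]], xyz=[[0,0,0],[0,0,0],[0,0,0],[0,0,0]], jaw=[1,1,1,1])

```text
time: 16.03
ee_pos: [530.5, -139.9, 95.0]
eef_rot: [2.886, 1.24, -0.002]
wrist_force: [-3.0, 0.2, 8.2]
finger_gap: 54.4
gripper_force: 63.6
```

```bash
python3 st.py 6
```

```text
t 16.28 pos [ 530.5 -139.9   95. ] yaw -0.7593 Tz 0.044 sd 0.067 [ 0.19 -0.02  0.04  0.03  0.03 -0.  ] J6 [0.086 0.108 0.041 0.014 0.01  0.012] 0.045 F [-3.2  0.3  8.3] ptr 1.465 27
```

>>> play_rows(rotation=[[0,0,0.006],[0,0,0.012],[0,0,0.018]], xyz=[[0,0,0],[0,0,0],[0,0,0]], jaw=[1,1,1])

```text
time: 16.58
ee_pos: [530.5, -139.9, 95.0]
eef_rot: [2.903, 1.199, -0.002]
wrist_force: [-3.2, 0.1, 7.5]
finger_gap: 54.5
gripper_force: 63.6
```

```bash
python3 st.py 8
```

```text
t 16.93 pos [ 530.5 -139.9   95. ] yaw -0.7875 Tz 0.078 sd 0.069 [ 0.24  0.07  0.09 -0.01  0.06  0.04  0.1   0.04] J6 [0.143 0.158 0.053 0.038 0.041 0.042 0.043 0.044] 0.07 F [-3.9  0.6  8.4] ptr 1.406 26
```

Rise is about 0.14–0.17 N m, inside the window. Letting go and lifting.

>>> play_rows(rotation=[[0,0,0],[0,0,0],[0,0,0],[0,0,0],[0,0,0],[0,0,0],[0,0,0],[0,0,0]], xyz=[[0,0,0],[0,0,0],[0,0,0],[0,0,0],[0,0,0],[0,0,0],[0,0,0],[0,0,0]], jaw=[0,0,0,0,0,0,0,0])

```text
time: 17.65
ee_pos: [531.3, -139.6, 93.7]
eef_rot: [2.904, 1.198, -0.0]
wrist_force: [1.0, 0.3, 0.3]
finger_gap: 85.4
gripper_force: 0.0
```

```bash
python3 st.py 4
```

```text
t 17.8 pos [ 531.3 -139.6   93.8] yaw -0.788 Tz -0.006 sd 0.043 [ 0.06 -0.04  0.   -0.05] J6 [0. 0. 0. 0.] 0.0 F [-0.2  0.1 -1.2] ptr 0.984 26
```

>>> play_rows(rotation=[[0,0,0],[0,0,0],[0,0,0],[0,0,0],[0,0,0],[0,0,0],[0,0,0],[0,0,0],[0,0,0],[0,0,0]], xyz=[[0,0,-0.01],[0,0,-0.03],[0,0,-0.06],[0,0,-0.1],[0,0,-0.14],[0,0,-0.18],[0,0,-0.22],[0,0,-0.25],[0,0,-0.26],[0,0,-0.26]], jaw=[0,0,0,0,0,0,0,0,0,0])

```text
time: 18.68
ee_pos: [532.1, -139.9, 226.0]
eef_rot: [2.901, 1.197, 0.005]
wrist_force: [-0.2, -0.5, 0.5]
finger_gap: 85.3
gripper_force: 0.0
```

```bash
python3 st.py 2; python3 - <<'E'
from h import *
s=env.snapshot("side"); a=s["color"][130:320,200:360]; cv2.imwrite("pics/end.png",cv2.resize(a,None,fx=3,fy=3)[...,::-1])
E
```

```text
t 18.73 pos [ 531.4 -139.6  224.5] yaw -0.788 Tz 0.015 sd 0.023 [ 0.04 -0.01] J6 [-0. -0.] -0.0 F [ 0.2 -0.2 -1. ] ptr 1.383 22
```

View pics/end.png

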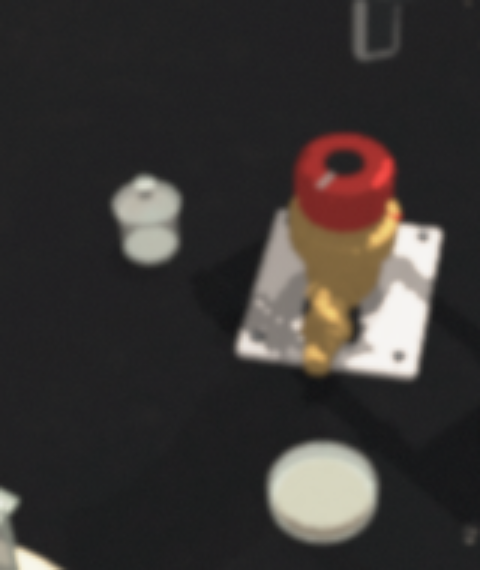

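The knob's pointer is at crop (325,181), about 2.0 rad on from where it started. It crept back only about 0.02 rad and is still on the seat. Bottle b and the dish, in this view, stand where they were, and the gripper is clear.

```bash
python3 -c "
from plant import env
print(env.job_done())"
```

```text
the job is handed in; nothing more can be done
None
```

I broke the brass valve's knob loose and turned it clockwise about 2.0 rad onto its seat, with an estimated rise of 0.14–0.17 N m; I then let go and handed the job in at about 19 s. In the last picture the dish and the bottle behind the valve were undisturbed; the front bottle was out of that frame, but nothing reached down near it.

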